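# Line up sample vials by height

## Robot

A 6-joint arm with a two-finger parallel gripper is mounted at the origin on the work surface. World frame = base frame: x ahead of the robot, y to its left, z up, the work surface at z = 0. Lengths are in m, angles in rad, forces in N, time in s.
With the tool pointing down it reaches from about 0.375 to 0.975 m from the base axis. Payload 3.8 kg.
Tool frame: the origin (TCP) lies midway between the tips of the shut fingers; the grasp point (between the pads) lies 19 mm behind it; x points along the fingers, y is the direction in which the jaws open and shut, and the axes are right-handed (so a half turn about x gives the same grasp; the last joint's range is limited). The gripper opens to 88 mm and grips with 3 to 60 N. Pads are 18 mm wide; open, the fingers measure 123 mm over their backs; the gripper's body (75 mm by 187 mm) begins 45 mm behind the grasp point.
Start: joints at [1.194, 0.264, 1.604, -0, 1.274, -0.037], TCP at [0.225, 0.636, 0.239] pointing down, gripper open.
Joint ranges: [-2.63, 2.63], [-0.94, 2.18], [0.31, 2.57], [-1.31, 4.45], [0, 2.66], [-2.55, 2.55]. Speed limits (rad/s): [2.57, 2.57, 3.14, 3.14, 3.14, 3.14].

## Interface

Orientations are given as a rotation vector (axis times angle).
In Python, from cell import manip, inverse_kinematics, cams, order gives the robot as it stands. Calls block until the motion is done:
- manip.move_pose(position, orientation): joint-space move of the TCP to a pose.
- manip.move_linear(position, rate=0.15, rot=None): straight line of the TCP; rot=None keeps the orientation; rate is the mean speed in m/s.
- manip.set_joints(angles): joint-space move.
- manip.set_gripper(opening, force=None): finger opening in m; force is the grip in N (None keeps the last); returns when the fingers have stopped.
- manip.dwell(seconds).
- inverse_kinematics(position, orientation): joint angles nearest the present ones, or None.
- manip.state(): the state.
- cams.capture(name): name is "scene" or "top"; returns a dict with "image" (400x640x3 uint8, blue, green, red), "z_map" (400x640 float32, m along the optical axis (not along the pixel's ray), 0 where there is no reading), "intrinsics" (3x3 intrinsics, pixels), "k1" (the pictures are not rectified: a ray, as slopes to the right and down, at radius r is drawn at 1 + k1 r^2 times it, then the intrinsics apply), "position" and "orientation" of the camera in the world. Camera axes: x right, y down, z forward; pixel columns grow to the right and rows downward; lengths in m; the calibration is good to about 2 mm. A picture is of the moment at which its call begins.
A pose or a line that the arm cannot do raises manip.IKError and nothing moves.
- order.close_job(): hands the job in, once; it reports no verdict.
The state is a dict: "clock": time; "joint_pos": joint angles; "joint_velocities": joint speeds; "tau": joint torques, N m; "tool_pos": TCP position; "tcp_rot": TCP orientation; "contact_force": force on the tool from outside, world axes, zero at the start; "moment": the same for the moment, N m; "gripper_width": finger opening in m.
Only numpy, scipy, OpenCV 4.12 (cv2) and the standard library are available. Lean on these libraries where they do the work, as an engineer would, in place of code of your own. Each camera call takes 0.05 s, during which the arm holds its last target. There are 200 camera calls.

## Task

Stand the four amber vials on the four black pads of the white tray in order of height, one centred on each pad: the shortest at the end nearest the mauve tip box, the tallest at the other end. Set them down gently and upright, without dropping or knocking any over, and leave the tip box and the beaker where they are.

Things in the scene. Friction and masses are not known exactly. Their poses are not given: they have to be found in the camera images.
- vial_a_mid (a point): The shortest of four amber glass vials: a straight upright cylinder 34 mm in diameter and 60 mm high in all, with a white ribbed screw cap (the top 14 mm, 31 mm wide, above a 4 mm neck). Loose, standing upright on the bench, 50 g (give or take 30%). The point is on its axis, half-way up (30 mm above its foot); z is up along the axis.
- vial_b_mid (a point): The second shortest of four amber glass vials: a straight upright cylinder 38 mm in diameter and 80 mm high in all, with a white ribbed screw cap (the top 14 mm, 35 mm wide, above a 4 mm neck). Loose, standing upright on the bench, 80 g (give or take 30%). The point is on its axis, half-way up (40 mm above its foot); z is up along the axis.
- vial_c_mid (a point): The second tallest of four amber glass vials: a straight upright cylinder 42 mm in diameter and 100 mm high in all, with a white ribbed screw cap (the top 14 mm, 39 mm wide, above a 4 mm neck). Loose, standing upright on the bench, 120 g (give or take 30%). The point is on its axis, half-way up (50 mm above its foot); z is up along the axis.
- vial_d_mid (a point): The tallest of four amber glass vials: a straight upright cylinder 46 mm in diameter and 120 mm high in all, with a white ribbed screw cap (the top 14 mm, 43 mm wide, above a 4 mm neck). Loose, standing upright on the bench, 170 g (give or take 30%). The point is on its axis, half-way up (60 mm above its foot); z is up along the axis.
- pad1: One of four identical round black rubber pads, 60 mm in diameter, on a low white tray (85 mm x 300 mm), in a straight row 72 mm apart centre to centre. The tray is fixed for the run but lies elsewhere each time. Origin: centre of the pad's upper face, 11 mm above the bench; z up, y along the row, x across it away from the robot, towards a 6 mm high lip along the tray's far edge, 40 mm beyond the line of pad centres. An end pad of the row (its +y end).
- pad2: One of four identical round black rubber pads, 60 mm in diameter, on a low white tray (85 mm x 300 mm), in a straight row 72 mm apart centre to centre. The tray is fixed for the run but lies elsewhere each time. Origin: centre of the pad's upper face, 11 mm above the bench; z up, y along the row, x across it away from the robot, towards a 6 mm high lip along the tray's far edge, 40 mm beyond the line of pad centres. Next after pad1 in the row.
- pad3: One of four identical round black rubber pads, 60 mm in diameter, on a low white tray (85 mm x 300 mm), in a straight row 72 mm apart centre to centre. The tray is fixed for the run but lies elsewhere each time. Origin: centre of the pad's upper face, 11 mm above the bench; z up, y along the row, x across it away from the robot, towards a 6 mm high lip along the tray's far edge, 40 mm beyond the line of pad centres. Next after pad2 in the row.
- pad4: One of four identical round black rubber pads, 60 mm in diameter, on a low white tray (85 mm x 300 mm), in a straight row 72 mm apart centre to centre. The tray is fixed for the run but lies elsewhere each time. Origin: centre of the pad's upper face, 11 mm above the bench; z up, y along the row, x across it away from the robot, towards a 6 mm high lip along the tray's far edge, 40 mm beyond the line of pad centres. The other end pad (its -y end).
- tip_box: Pipette-tip box with a mauve lid, 84 mm x 114 mm x 60 mm high, loose on the bench beyond one end or the other of the row; it shows which end the row starts at. Origin: centre of its underside. Not to be moved.
- beaker: Clear glass beaker, 72 mm in diameter and 85 mm high, loose on the bench beyond the end of the row opposite the tip box. Origin: centre of its underside. Not to be moved.
Mind the look-alikes: they are no part of the job. Leave any red look-alike of the part that bears vial_a_mid alone.

How it is judged:
At the end, for the whole second after the job is handed in: Each vial stands upright (within about 5 degrees) and at rest on its own pad, its axis within 12 mm of the pad centre, in order of height along the row: shortest on the end pad next to the tip box, tallest on the end pad next to the beaker (((world y of tip_box above 0 m and horizontal distance between vial_a_mid and pad1 below 0.012 m and horizontal distance between vial_b_mid and pad2 below 0.012 m and horizontal distance between vial_c_mid and pad3 below 0.012 m and horizontal distance between vial_d_mid and pad4 below 0.012 m) or (world y of tip_box below 0 m and horizontal distance between vial_a_mid and pad4 below 0.012 m and horizontal distance between vial_b_mid and pad3 below 0.012 m and horizontal distance between vial_c_mid and pad2 below 0.012 m and horizontal distance between vial_d_mid and pad1 below 0.012 m)) and angle between each of vial_a_mid, vial_b_mid, vial_c_mid, vial_d_mid's own z axis and vertical below 0.1 rad and z of vial_a_mid in the frame of pad1 between 0.026 and 0.034 m and linear speed of each of vial_a, vial_b, vial_c, vial_d below 0.02 m/s and angular speed of each of vial_a, vial_b, vial_c, vial_d below 0.3 rad/s and z of vial_b_mid in the frame of pad1 between 0.036 and 0.044 m and z of vial_c_mid in the frame of pad1 between 0.046 and 0.054 m and z of vial_d_mid in the frame of pad1 between 0.056 and 0.064 m); the robot touches nothing.
It fails at once if a vial is knocked over (leans more than 35 degrees) (angle between any of vial_a_mid, vial_b_mid, vial_c_mid, vial_d_mid's own z axis and vertical above 0.6 rad).
It fails at once if a vial is dropped (falls freely by more than about 13 mm, reaching 0.5 m/s) ((contact force between vial_a and anything else below 0.02 N and linear speed of vial_a above 0.5 m/s) or (contact force between vial_b and anything else below 0.02 N and linear speed of vial_b above 0.5 m/s) or (contact force between vial_c and anything else below 0.02 N and linear speed of vial_c above 0.5 m/s) or (contact force between vial_d and anything else below 0.02 N and linear speed of vial_d above 0.5 m/s)).
It fails at once if the tip box or the beaker is moved by more than 15 mm (distance of any of tip_box, beaker from where it was at the start of the episode above 0.015 m).
It also fails if it takes over 99 s, if anything falls off the work surface, if the arm or the gripper's body presses on something with over 40 N, if the wrist force passes 120 N, or if a joint passes its speed limit or range.

## Working session

There is one attempt and no reset: what is moved stays moved. The work goes in short steps, each a Python script; the robot and the scene stay as the last script left them, time stands still between calls to the robot, and variables do not carry over. Pictures are saved under pics/ and viewed, about 12 in all and at most 16, crops included, and the job is handed in when it is done.

```bash
ls; mkdir -p pics; python3 - <<'E'
from cell import manip,cams
import cv2,numpy as np
for n in("scene","top"):
    c=cams.capture(n);cv2.imwrite(f"pics/{n}0.png",c["image"]);print(n,c["intrinsics"].tolist() if hasattr(c["intrinsics"],"tolist") else c["intrinsics"],c["k1"],c["position"],c["orientation"])
    np.savez(f"{n}0.npz",**c)
s=manip.state();print(s["clock"],s["tcp_rot"],s["gripper_width"])
E
```

```text
pics
scene [[494.6536531941429, 0.0, 320.2816853454892], [0.0, 494.6536531941429, 199.65244984916285], [0.0, 0.0, 1.0]] 0.01989554845969811 [1.3427318  0.10444569 0.79303576] [-1.63419853 -1.85766009  0.80985905]
top [[417.4735155832557, 0.0, 322.4069595757625], [0.0, 417.4735155832557, 199.43583429098715], [0.0, 0.0, 1.0]] -0.012233643662666821 [5.20648535e-01 7.43010808e-04 9.26881729e-01] [-2.13050283  2.19478697 -0.06434207]
0.1 [ 0.26511493  1.55472049 -0.2681859 ] 0.08773446863063572
```

View pics/scene0.png

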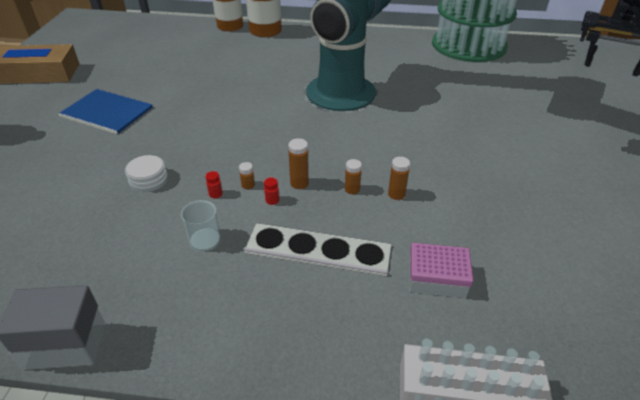

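View pics/top0.png

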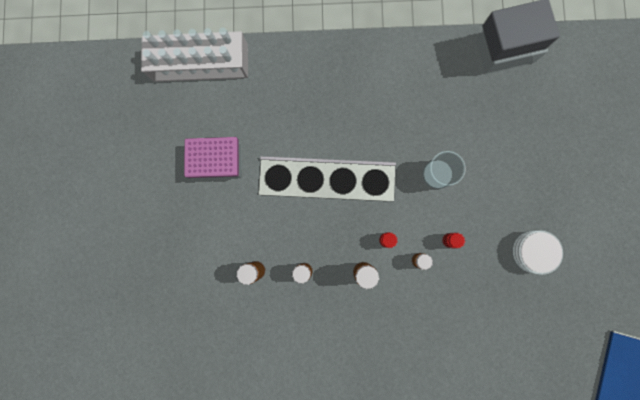

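The scene view (robot at the back) shows four amber vials with white caps at about (247,175), (299,163), (353,177) and (400,178). Two red look-alikes are at (214,185) and (272,191), the beaker is at (200,225), and the mauve box is at (441,265).

In the top view the cap centres are: C? (247,273), B? (302,273), D? (367,277), A? (424,261). Pads run (278,178) to (375,182), with the mauve box on the left (211,157) and the beaker on the right (445,170).

What could be taken for vial A: the amber vial at (424,261), or the red ones at (388,240) and (454,240). I'll take the amber one, and measure heights and a close crop to check.

```bash
cat > h.py <<'E'
import numpy as np,cv2
from scipy.spatial.transform import Rotation as R
def cam(c):
    K=np.array(c["intrinsics"],float);k=float(c["k1"]);return K,np.array([k,0,0,0,0]),R.from_rotvec(c["orientation"]).as_matrix(),np.array(c["position"])
def rays(c,px):
    K,d,_,_=cam(c);return cv2.undistortPoints(np.array(px,float).reshape(-1,1,2),K,d).reshape(-1,2)
def atz(c,px,z):
    K,d,M,p=cam(c);n=rays(c,px);v=np.c_[n,np.ones(len(n))]@M.T;return p+v*((z-p[2])/v[:,2])[:,None]
def cloud(c):
    K,d,M,p=cam(c);z=np.asarray(c["z_map"]);v,u=np.mgrid[:400,:640];n=rays(c,np.c_[u.ravel(),v.ravel()])
    P=np.c_[n,np.ones(len(n))]*z.ravel()[:,None]@M.T+p;P[z.ravel()==0]=np.nan;return P.reshape(400,640,3)
def proj(c,P):
    K,d,M,p=cam(c);q=(np.array(P)-p)@M;return cv2.projectPoints(q,np.zeros(3),np.zeros(3),K,d)[0].reshape(-1,2)
def caps(c,seeds,r=16):
    """cap-top circle centres: white pixels in the depth cloud near the top height"""
    P=cloud(c);out=[]
    for u,v in seeds:
        Q=P[v-r:v+r,u-r:u+r].reshape(-1,3);Q=Q[np.isfinite(Q[:,2])]
        h=np.percentile(Q[:,2],98);T=Q[Q[:,2]>h-.006]
        (x,y),rad=cv2.minEnclosingCircle(T[:,:2].astype(np.float32));out.append((x,y,h,2*rad,len(T),*T[:,:2].mean(0)))
    return np.array(out)
def pads(c,roi):
    u0,v0,u1,v1=roi;g=c["image"][v0:v1,u0:u1].max(2);m=(g<45).astype(np.uint8)
    n,_,st,ce=cv2.connectedComponentsWithStats(m)
    ok=[i for i in range(1,n) if st[i,4]>150];print(st[ok].tolist())
    return atz(c,ce[ok]+[u0,v0],.011)
E
python3 - <<'E'
from h import *
np.set_printoptions(precision=4,suppress=True)
t=dict(np.load("top0.npz"));s=dict(np.load("scene0.npz"))
print(caps(t,[(247,273),(302,273),(367,277),(424,261),(388,240),(454,240)]))
print("scene",caps(s,[(400,164),(353,166),(299,147),(246,168),(272,184),(214,177)],12))
print(pads(t,(262,160,393,199)));print(pads(s,(250,225,388,268)))
P=cloud(t);print("box",P[157,211],"beaker base",atz(t,[(438,174)],0),"rim",atz(t,[(448,168)],.085))
cv2.imwrite("pics/crop.png",np.hstack([cv2.resize(t["image"][225:295,225:475],None,fx=3.2,fy=3.2,interpolation=3)]))
E
```

```text
[[  0.4507   0.1771   0.1018   0.0403 312.       0.4507   0.1769]
 [  0.447    0.0713   0.0815   0.0356 238.       0.4466   0.0711]
 [  0.4411  -0.0586   0.1216   0.0442 408.       0.441   -0.0584]
 [  0.4633  -0.1814   0.0611   0.0324 190.       0.4633  -0.1807]
 [  0.5097  -0.1118   0.0614   0.0327 178.       0.5094  -0.1115]
 [  0.5051  -0.25     0.0612   0.0329 189.       0.5049  -0.2496]]
scene [[  0.4526   0.1774   0.1037   0.0435 161.       0.4536   0.1758]
 [  0.4477   0.0707   0.0836   0.0393 133.       0.4494   0.0703]
 [  0.4432  -0.059    0.1237   0.0468 191.       0.4439  -0.0592]
 [  0.4648  -0.1813   0.0634   0.0339 103.       0.4658  -0.1817]
 [  0.5097  -0.1127   0.0635   0.0338 110.       0.5115  -0.113 ]
 [  0.5067  -0.2503   0.0634   0.0331 108.       0.5075  -0.2502]]
[[4, 6, 25, 24, 469], [36, 7, 25, 25, 470], [69, 9, 24, 24, 468], [101, 10, 25, 25, 479]]
[[ 0.6538  0.1234  0.011 ]
 [ 0.6484  0.0519  0.011 ]
 [ 0.6424 -0.0198  0.011 ]
 [ 0.6368 -0.0913  0.011 ]]
[[7, 4, 25, 19, 375], [39, 9, 26, 19, 389], [72, 14, 26, 20, 399], [106, 19, 27, 21, 413]]
[[ 0.6378 -0.0939  0.011 ]
 [ 0.6434 -0.0222  0.011 ]
 [ 0.6493  0.0497  0.011 ]
 [ 0.6552  0.1215  0.011 ]]
box [0.6954 0.2586 0.0586] beaker base [[ 0.6515 -0.233   0.    ]] rim [[ 0.6511 -0.2323  0.085 ]]
```

View pics/crop.png

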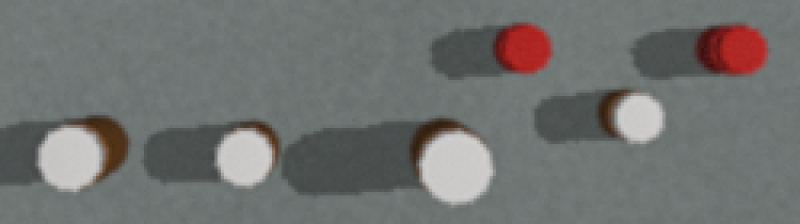

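The choice is confirmed. By height (102/82/122/61 mm), C is at (247,273), B at (302,273), D at (367,277), and A is the amber vial at (424,261). The mauve box is at y>0, so A goes on pad1 and D on pad4. I'll keep the jaws across the row so the fingers and body clear the neighbouring vials, and start with D.

```bash
cat > go.py <<'E'
from h import *
from cell import manip,inverse_kinematics,cams
def rot(a): # tool x down, tool y (jaws) at world angle a
    y=np.array([np.cos(a),np.sin(a),0]);x=np.array([0,0,-1.]);return R.from_matrix(np.c_[x,y,np.cross(x,y)]).as_rotvec()
# vial xy, (height, grasp height), pad xy : mean of both cameras
V=dict(a=((.4640,-.1813),.060,.032),b=((.4473,.0710),.080,.045),c=((.4516,.1772),.100,.065),d=((.4421,-.0588),.120,.085))
P=dict(a=(.6545,.1225),b=(.6489,.0508),c=(.6429,-.0210),d=(.6373,-.0926))
A=-0.079
def goal(k,at,foot): return np.array([*at,foot+V[k][2]-.019])
def run(k,rot_):
    m=manip;v,p=V[k][0],P[k];w={'a':.034,'b':.038,'c':.042,'d':.046}[k]
    m.set_gripper(.086,15)
    m.move_pose(goal(k,v,.14),rot_);m.move_linear(goal(k,v,.0),.2)
    s=m.state();f0=s["contact_force"]
    m.set_gripper(w-.012,15);s=m.state();print(k,"grip",s["gripper_width"],np.round(s["contact_force"],2))
    m.move_linear(goal(k,v,.015),.05);m.move_linear(goal(k,v,.14),.2)
    s=m.state();print(" lifted",s["gripper_width"],np.round(s["contact_force"],2))
    m.move_linear(goal(k,p,.14),.25);m.move_linear(goal(k,p,.020),.15);m.move_linear(goal(k,p,.0115),.03)
    m.dwell(.2);s=m.state();print(" set",s["gripper_width"],np.round(s["contact_force"],2),s["tool_pos"]-goal(k,p,.011))
    m.set_gripper(w+.026);m.move_linear(goal(k,p,.04),.05);m.move_linear(goal(k,p,.14),.2);print(" t",m.state()["clock"])
E
python3 - <<'E'
from go import *
np.set_printoptions(precision=3,suppress=True)
for a in(A,A+np.pi):
    print("yaw",a)
    for k in V:
        for q,f in((V[k][0],0),(V[k][0],.14),(P[k],.011),(P[k],.14)):print(k,f,inverse_kinematics(goal(k,q,f),rot(a)))
print(manip.state()["contact_force"])
E
```

```text
yaw -0.079
a 0 [-0.422  0.192  2.163  0.     0.786 -0.343]
a 0.14 [-0.422  0.     2.066  0.     1.075 -0.343]
a 0.011 [0.148 0.444 1.79  0.    0.907 0.227]
a 0.14 [0.148 0.309 1.71  0.    1.123 0.227]
b 0 [0.102 0.092 2.25  0.    0.8   0.181]
b 0.14 [ 0.102 -0.105  2.14   0.     1.107  0.181]
b 0.011 [0.04  0.405 1.819 0.    0.918 0.119]
b 0.14 [0.04  0.271 1.733 0.    1.138 0.119]
c 0 [0.323 0.116 2.174 0.    0.852 0.402]
c 0.14 [ 0.323 -0.058  2.058  0.     1.142  0.402]
c 0.011 [-0.071  0.368  1.827  0.     0.946  0.008]
c 0.14 [-0.071  0.241  1.732  0.     1.169  0.008]
d 0 [-0.188  0.012  2.24   0.     0.89  -0.109]
d 0.14 [-0.188 -0.157  2.108  0.     1.191 -0.109]
d 0.011 [-0.183  0.346  1.814  0.     0.981 -0.104]
d 0.14 [-0.183  0.227  1.71   0.     1.204 -0.104]
yaw 3.062592653589793
a 0 None
a 0.14 None
a 0.011 None
a 0.14 None
b 0 None
b 0.14 None
b 0.011 None
b 0.14 None
c 0 None
c 0.14 None
c 0.011 None
c 0.14 None
d 0 None
d 0.14 None
d 0.011 None
d 0.14 None
[-0.576  0.316 -0.167]
```

```bash
python3 - <<'E'
from go import *
run('d',rot(A))
t=cams.capture("top");s=cams.capture("scene");np.savez("top1.npz",**t)
cv2.imwrite("pics/s1.png",np.hstack([cv2.resize(c[v:v+110,u:u+170],(800//2,260),interpolation=3) for c,u,v in((s["image"],225,160),(t["image"],255,120))]))
E
```

```text
d grip 0.0452996961688274 [-0.87 -0.76  1.03]
 lifted 0.04548965707459443 [-0.5  -0.25 -1.03]
 set 0.0453538820548334 [ 0.61 -0.23 -1.63] [-2.24704414e-05  1.89094093e-05  5.29853638e-04]
 t 10.1333
```

View pics/s1.png

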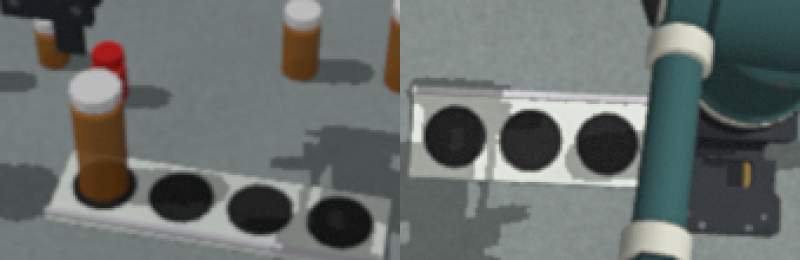

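D stands on the end pad nearest the beaker; its foot is at about (105,190) in the left half of the crop. The set-down was gentle. On to the other three.

```bash
python3 - <<'E'
from go import *
for k in 'cba': run(k,rot(A))
manip.move_pose([.42,.42,.3],rot(.6))
np.set_printoptions(precision=4,suppress=True)
t=cams.capture("top");s=cams.capture("scene")
H=[(*P[k],V[k][1]+.011) for k in 'abcd']
for c,r in((t,16),(s,13)): print(caps(c,np.rint(proj(c,H)).astype(int),r)[:,:4]-np.c_[np.array(H),np.zeros(4)])
print("box",cloud(t)[157,211],manip.state()["clock"],manip.state()["gripper_width"])
cv2.imwrite("pics/s2.png",np.vstack([cv2.resize(c[v:v+115,u:u+310],(800,296),interpolation=3) for c,u,v in((s["image"],175,190),(t["image"],175,120))]))
E
```

```text
c grip 0.04156697098667597 [-0.8  -0.09  0.95]
 lifted 0.04152607602435688 [ 0.25  0.25 -1.61]
 set 0.04141727944693894 [-0.21  0.3  -1.07] [ 4.19680302e-05 -3.75455470e-05  5.86532414e-04]
 t 19.45
b grip 0.037584778474167926 [-0.66  0.64  1.05]
 lifted 0.037515108647027416 [-0.6   0.41 -1.35]
 set 0.03756145751127947 [-0.4   0.13 -1.53] [ 8.71587293e-05 -3.15687933e-06  5.82546319e-04]
 t 28.1167
a grip 0.033234504757323875 [-0.3  -0.16  0.56]
 lifted 0.0334645945926657 [ 0.07 -0.3  -0.7 ]
 set 0.033758572559075474 [-1.31 -0.31 -0.85] [1.38647557e-04 4.14275869e-05 6.54195171e-04]
 t 37.7833
[[ 0.0001  0.0001  0.0011  0.0327]
 [-0.0002  0.      0.0012  0.0365]
 [-0.0012 -0.0003  0.0016  0.0406]
 [-0.0012 -0.0001  0.0015  0.0451]]
[[ 0.0014 -0.0023  0.0033  0.0346]
 [ 0.001  -0.002   0.0038  0.0376]
 [-0.0001 -0.0026  0.0039  0.0424]
 [-0.0013 -0.0001  0.0038  0.0469]]
box [0.695  0.2582 0.0602] 39.3917 0.060125992558057235
```

View pics/s2.png

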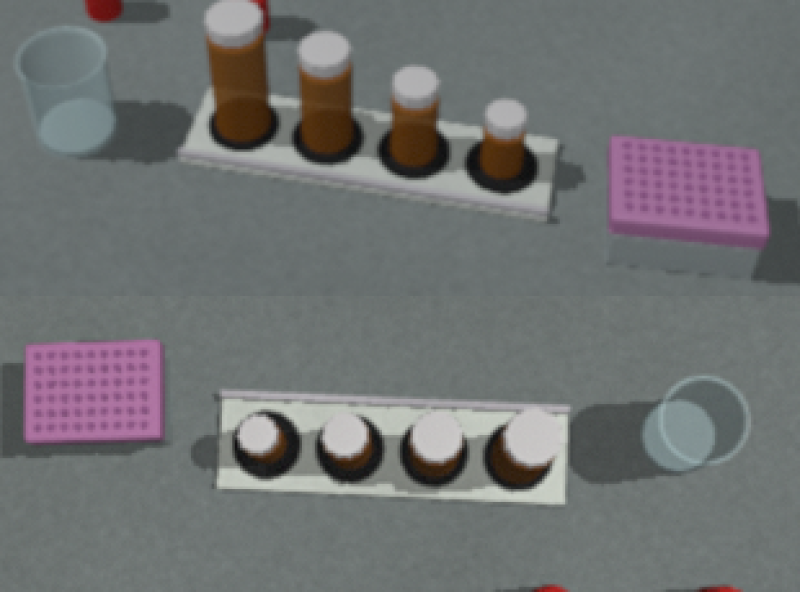

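The crop shows all four vials upright and centred on their pads: A, shortest, next to the mauve box at (500,160), and D, tallest, next to the beaker at (243,125). The box and beaker have not moved and the arm is clear, so I'm handing in.

```bash
python3 -c "
from cell import order
print(order.close_job())"
```

```text
the job is handed in; nothing more can be done
None
```

All four vials are on the tray in order of height, and the job is handed in. The shortest (A) is on pad1 next to the mauve tip box, then B and C, with the tallest (D) on pad4 next to the beaker. I gripped each one with the jaws across the row and lowered it slowly to within about 0.5 mm of the pad. The robot's clock read about 39 s at my last check.

- **Position:** in the last pictures every cap centre was within about 3 mm of its pad centre, against the 12 mm limit. All four stand upright.
- **Camera disagreement:** the two cameras differed by up to about 2.5 mm, mostly along y. The heights read 1–4 mm high, as they did before I moved anything, so I put that down to calibration.
- **Other objects:** the tip-box reading stayed within about 2 mm of its first one. I checked the beaker only by eye, and it looked unmoved. I didn't touch the red look-alikes.

No check failed, and the hand-in gave no verdict.

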